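# Hang the finished tote and count it

## Robot

A 6-joint arm with a two-finger parallel gripper is mounted at the origin on the work surface. World frame = base frame: x ahead of the robot, y to its left, z up, the work surface at z = 0. Lengths are in m, angles in degrees, forces in N, time in s.
With the tool pointing down it reaches from about 0.4 to 0.825 m from the base axis. Payload 7 kg.
Tool frame: the origin (TCP) lies midway between the tips of the shut fingers; the grasp point (between the pads) lies 19 mm behind it (r.grip_depth is the distance from the TCP to the grasp point, in m); z points along the fingers, y is the line along which they close (so a half turn about z gives the same grasp; the last joint's range is limited). The gripper opens to 88 mm and grips with 3 to 60 N. Pads are 19 mm wide; open, the fingers measure 130 mm over their backs; the gripper's body (78 mm by 193 mm) begins 47 mm behind the grasp point.
Start: joints at [-51.045, 20.546, 0.682, 0, -70.136, -16.507], TCP at [0.258, -0.624, 0.227] pointing down, gripper open.
Joint ranges: [-176.03, 176.03], [-82.01, 121.73], [-58.28, 71.71], [-173.87, 95.51], [-174.79, -0.11], [-173.66, 173.66]. Speed limits (degrees/s): [136.94, 136.94, 172.46, 180, 180, 180].

## Interface

Orientations are given as [roll, pitch, yaw] about the fixed x, y, z axes, in that order (R = Rz(yaw) Ry(pitch) Rx(roll)).
In Python, from plant import r, capture, close_job, search_frame, outline_of gives the robot as it stands.
- The arm moves only by the shell command python3 -m creep 'ROWS' [FORCE]. ROWS is JSON, a list of rows, each a list of 7 numbers: the finger opening in mm, from 0 to 87.6, then the shift along the world's x, y, z in units of 25 mm (1.0 is 25 mm), then the turn, a rotation vector about the world's x, y, z in degrees. In form: [[hand, x, y, z, ax, ay, az], ...]. A call has 1 to 8 rows; each row shifts and turns the commanded pose from where the row before left it; what a row does not reach is not made up. A row lasts 1/12 s, in which the tool goes at most 41.7 mm and 7.16 degrees, less where a joint would pass 70% of its speed; a pose out of reach is approached as far as the arm can. A call is refused whole if a number of a shift passes 1 or a number of a turn 7.16, either way. A call with a gripper value outside its range is refused whole. The fingers move at their own pace and stop on an object; FORCE is the grip in N (left out, the last holds). Time passes only in rows, so rows that do not move let the fingers close. It gives the time, the measured TCP pose, the force, the opening and the grip force at its end, in the units of the state.
- r.get_state(): the state, without advancing time (a new reading comes with each control period).
- capture(name): name is "scene" or "top" or "wrist"; returns a dict with "frame" (384x512x3 uint8, red, green, blue), "K" (3x3 intrinsics, pixels), "k1" (the pictures are not rectified: a ray, as slopes to the right and down, at radius r is drawn at 1 + k1 r^2 times it, then the intrinsics apply), "origin" and "rotation" of the camera in the world. Camera axes: x right, y down, z forward; pixel columns grow to the right and rows downward; lengths in m; the calibration is good to about 2 mm. A picture is of the moment at which its call begins. There is no depth.
- close_job(): hands the job in; it is judged then, once.
Trained networks look in a picture, given as the dict that the camera call returned (one of the last four; its "shot" number tells which), for a name from the list of things; names that differ only in an ending like _2 or _b are one class to them, and where a whole thing is asked for, a point or a joint stands for the part that bears it (a point fixed in the world has none). Each returns a list of dicts, best first, with "conf" (0 to 1); they miss things now and then, are a little off and sometimes report something else, mostly with a low value. They report only what shows in the picture. A call takes as long as a camera call.
- search_frame(picture, target): "bbox" ([left, top, right, bottom] in pixels, round what is visible of it).
- outline_of(picture, target): "region" (384x512 bool, what is visible of it) and "bbox" ([left, top, right, bottom] in pixels, round what is visible of it).
The state is a dict: "time_s": time; "joints": joint angles; "qd": joint speeds; "joint_torque": joint torques, N m; "tcp_pos": TCP position; "eef_rot": TCP orientation; "contact_force": force on the tool from outside, world axes, zero at the start; "moment": the same for the moment, N m; "gripper_width": finger opening in m; "gripper_force": force on a finger pad.
Only numpy, scipy, OpenCV 4.12 (cv2) and the standard library are available. Lean on these libraries where they do the work, as an engineer would, in place of code of your own. Each camera call takes 0.05 s, during which the arm holds its last target. There are 200 camera calls.

## Task

This tote of drilled castings is finished: hang the green tote by its handle on the two yellow hooks of the blue stand, with both castings still in it. Then count it on the counter with the green peg: push its sprung lever all the way round to the stop and let it spring back. Do not work the orange counter, and leave everything else on the bench where it is.

Things in the scene. Friction and masses are not known exactly. Their poses are not given: they have to be found in the camera images.
- tote: Small green parts tote, 95 (x) x 150 (y) x 55 mm high, open on top, with a fixed steel bail handle; 0.4 kg with its two castings. Origin: centre of the underside, z up. The bail's straight grip bar runs along y, 146 mm long, round, 10 mm thick, on two uprights at y = +-73 mm.
- bail_mid (a point): Middle of the bail's grip bar, on the bar's centre line, 145 mm above the tote's underside, 90 mm above its rim; axes as the tote's.
- casting_a: Aluminium casting, 34 x 46 x 26 mm high, loose in the tote. Origin: centre of its underside.
- casting_b: Second such casting, loose in the tote.
- stand: Blue stand fixed to the bench, 223 mm tall, base plate 120 x 130 mm. Origin: foot of the post, z up. Two yellow hooks (10 mm rod) at y = +-38 mm reach to its -x: rod axis 215 mm up to x = -70 mm, dips to a flat seat (x = -92 to -108, rod top 205, rod underside 195 mm high), turns up to a tip at x = -132 mm, 235 mm high. 66 mm free between the hooks.
- hook_seat (a point): Midway between the two hooks' seats, where the middle of the tote's grip bar lies when hung: 210 mm above the bench; axes as the stand's, the hung bar runs along its y. The tote is wider than the hooks: it goes on from the stand's -x side, hooks passing under the bar and over the rim, then down.
- green_counter: Bench tally counter, grey box 100 (x) x 110 (y) x 76 mm high with green trim, screwed to the bench on a base plate of 120 x 130 mm. Origin: centre of the underside; z up; the lever's pivot axis is vertical through this origin; at its rest the lever sticks out over the box's -x face.
- green_peg (a point): Centre of the top end of the upright green thumb peg (16 mm diameter, 34 mm tall, its top 122 mm above the bench, its foot 88 mm) at the end of the flat steel lever, 80 mm from the pivot axis. The lever lies 81 to 88 mm above the bench, above the box. The point moves with the lever.
- green_lever (a joint): Angle of the green counter's lever: 0 at rest, grows anticlockwise seen from above, stop at 1.1 rad. At 0 the lever points 0.55 rad clockwise of the counter's -x axis, at the stop 0.55 rad anticlockwise of it. A spring drives it back to 0; about 1 N at the peg at rest, 4 N at the stop.
- orange_counter: Bench tally counter, grey box 100 (x) x 110 (y) x 76 mm high with orange trim, screwed to the bench on a base plate of 120 x 130 mm. Origin: centre of the underside; z up; the lever's pivot axis is vertical through this origin; at its rest the lever sticks out over the box's -x face.
- orange_peg (a point): Centre of the top end of the upright orange thumb peg (16 mm diameter, 34 mm tall, its top 122 mm above the bench, its foot 88 mm) at the end of the flat steel lever, 80 mm from the pivot axis. The lever lies 81 to 88 mm above the bench, above the box. The point moves with the lever.
- orange_lever (a joint): Angle of the orange counter's lever: 0 at rest, grows anticlockwise seen from above, stop at 1.1 rad. At 0 the lever points 0.55 rad clockwise of the counter's -x axis, at the stop 0.55 rad anticlockwise of it. A spring drives it back to 0; about 1 N at the peg at rest, 4 N at the stop.
- paste_jar: Jar, red cap, 50 mm diameter, 55 mm high. Origin under its centre.
- screwdriver: Screwdriver lying on the bench, about 200 mm. Origin mid-length, x along it.
- cup: Clear cup, 68 mm diameter, 70 mm high. Origin under its centre.
- brush: Brush lying on the bench. x along it.
- spare_casting: Loose aluminium casting on the bench, 34 x 46 x 26 mm. Origin under its centre.
- oil_bottle: Amber bottle, 60 mm diameter, 160 mm high. Origin under its centre.
- wrench: Wrench lying on the bench. x along it.

How it is judged (in metres and radians):
On the way, in this order (a step that is already met when the one before it is completed fails the run):
1. the tote hangs by its bail on both hooks, let go, with both castings in it (x of bail_mid in the frame of hook_seat between -0.02 and 0.02 m and y of bail_mid in the frame of hook_seat between -0.035 and 0.035 m and z of bail_mid in the frame of hook_seat between -0.008 and 0.012 m and angle between tote's own z axis and vertical below 0.2 rad and contact force between tote and stand above 1 N and contact force between the fingers and tote below 0.1 N and linear speed of tote below 0.08 m/s and x of casting_a in the frame of tote between -0.045 and 0.045 m and y of casting_a in the frame of tote between -0.073 and 0.073 m and z of casting_a in the frame of tote between -0.002 and 0.05 m and x of casting_b in the frame of tote between -0.045 and 0.045 m and y of casting_b in the frame of tote between -0.073 and 0.073 m and z of casting_b in the frame of tote between -0.002 and 0.05 m), for 0.2 s.
2. the green counter's lever is pushed to its stop (value of joint green_lever above 1.02 rad), for 0.1 s.
3. the green counter's lever has sprung back to rest (value of joint green_lever below 0.06 rad), for 0.2 s.
At the end, for the whole second after the job is handed in: Tote released and hanging still (0.08 m/s) and upright (0.2 rad) on the hooks, bar within 20 mm fore-aft, 35 mm sideways, -8 to +12 mm in height of the seat, both castings inside; both levers within 0.06 rad of rest; bystanders moved under 30 mm; jar, cup, bottle upright (all of step 1 and value of joint each of green_lever, orange_lever below 0.06 rad and distance of each of paste_jar, screwdriver, cup, brush, spare_casting, oil_bottle, wrench from where it was at the start of the episode below 0.03 m and angle between each of paste_jar, cup, oil_bottle's own z axis and vertical below 0.3 rad); the robot touches nothing.
It fails at once if the orange counter's lever is worked (more than 0.25 rad) (value of joint orange_lever above 0.25 rad).
It also fails if it takes over 67 s, if anything falls off the work surface, if the arm or the gripper's body presses on something with over 40 N, if the wrist force passes 120 N, or if a joint passes its speed limit or range.

## Working session

There is one attempt and no reset: what is moved stays moved. The work goes in short steps, Python scripts to look and compute and a shell command to move; the robot and the scene stay as the last step left them, time stands still between calls to the robot, and variables do not carry over. Pictures are saved under pics/ and viewed, at most 12 in all, crops included, and the job is handed in when it is done.

```bash
ls; mkdir -p pics
cat > h.py <<'E'
import numpy as np, cv2
from plant import r, capture, close_job, search_frame, outline_of
def ray(c,u,v):
    K=c["K"]; d=np.array([(u-K[0,2])/K[0,0],(v-K[1,2])/K[1,1]]); s=d.copy()
    for _ in range(20): s=d/(1+c["k1"]*(s@s))
    R=np.array(c["rotation"]); return np.array(c["origin"]),R@np.array([s[0],s[1],1])
def atz(c,u,v,z):
    o,d=ray(c,u,v); return o+d*(z-o[2])/d[2]
def proj(c,p):
    R=np.array(c["rotation"]); q=R.T@(np.array(p)-c["origin"]); s=q[:2]/q[2]; s=s*(1+c["k1"]*(s@s)); K=c["K"]
    return np.array([K[0,0]*s[0]+K[0,2],K[1,1]*s[1]+K[1,2]])
def save(c,n): cv2.imwrite("pics/"+n+".png",c["frame"][:,:,::-1])
E
python3 - <<'E'
from h import *
ims=[]
for n in ("scene","top"):
    c=capture(n); ims.append(c["frame"]); print(n,np.round(c["origin"],3),np.round(c["rotation"],2).tolist(),c["K"][0,0],c["k1"])
    for t in ["tote","bail_mid","stand","green_counter","green_peg","orange_counter","orange_peg","oil_bottle","cup","paste_jar"]:
        l=search_frame(c,t); print(t,[(np.round(x["bbox"]).tolist(),round(x["conf"],2)) for x in l[:2]])
    save(c,n+"0")
E
```

```text
pics
scene [1.374 0.116 0.709] [-125.31, -0.29, 96.19] 398.34341887875763 -0.08218380161559569
tote [([261.0, 173.0, 324.0, 236.0], 0.95)]
bail_mid [([260.0, 174.0, 324.0, 235.0], 0.86)]
stand [([363.0, 160.0, 436.0, 291.0], 0.89)]
green_counter [([87.0, 182.0, 147.0, 251.0], 0.83), ([191.0, 174.0, 216.0, 210.0], 0.2)]
green_peg [([101.0, 181.0, 139.0, 217.0], 0.6)]
orange_counter [([175.0, 175.0, 228.0, 244.0], 0.57)]
orange_peg [([189.0, 174.0, 218.0, 211.0], 0.85), ([260.0, 174.0, 324.0, 237.0], 0.45)]
oil_bottle [([120.0, 222.0, 154.0, 288.0], 0.69)]
cup [([163.0, 251.0, 190.0, 293.0], 0.56)]
paste_jar [([222.0, 176.0, 244.0, 200.0], 0.81), ([292.0, 208.0, 311.0, 212.0], 0.4)]
top [0.332 0.036 1.353] [-169.07, 0.08, -88.86] 448.0488548959089 0.014390631992054514
tote [([189.0, 199.0, 250.0, 246.0], 0.95), ([201.0, 224.0, 213.0, 236.0], 0.73)]
bail_mid [([202.0, 221.0, 212.0, 235.0], 0.2)]
stand [([81.0, 145.0, 162.0, 198.0], 0.87)]
green_counter [([349.0, 167.0, 399.0, 209.0], 0.93), ([81.0, 144.0, 158.0, 203.0], 0.28)]
green_peg [([364.0, 176.0, 389.0, 209.0], 0.67)]
orange_counter [([276.0, 181.0, 326.0, 226.0], 0.66), ([323.0, 119.0, 347.0, 150.0], 0.52)]
orange_peg [([140.0, 233.0, 152.0, 289.0], 0.71), ([292.0, 191.0, 307.0, 229.0], 0.51)]
oil_bottle [([323.0, 121.0, 349.0, 152.0], 0.68)]
cup [([294.0, 127.0, 315.0, 149.0], 0.62)]
paste_jar [([272.0, 249.0, 287.0, 265.0], 0.51)]
```

```bash
python3 - <<'E'
import cv2,numpy as np
a=cv2.imread("pics/top0.png")[100:320,70:430]; b=cv2.imread("pics/scene0.png")[150:310,70:450]
cv2.imwrite("pics/topc.png",cv2.resize(a,None,fx=2.2,fy=2.2,interpolation=3)); cv2.imwrite("pics/scenec.png",cv2.resize(b,None,fx=2.1,fy=2.1,interpolation=3))
E
sed -i 's/R=np.array(c\["rotation"\])/R=Rot.from_euler("xyz",c["rotation"],degrees=True).as_matrix()/' h.py; sed -i '1a from scipy.spatial.transform import Rotation as Rot' h.py
```

```text
(no output)
```

View pics/topc.png

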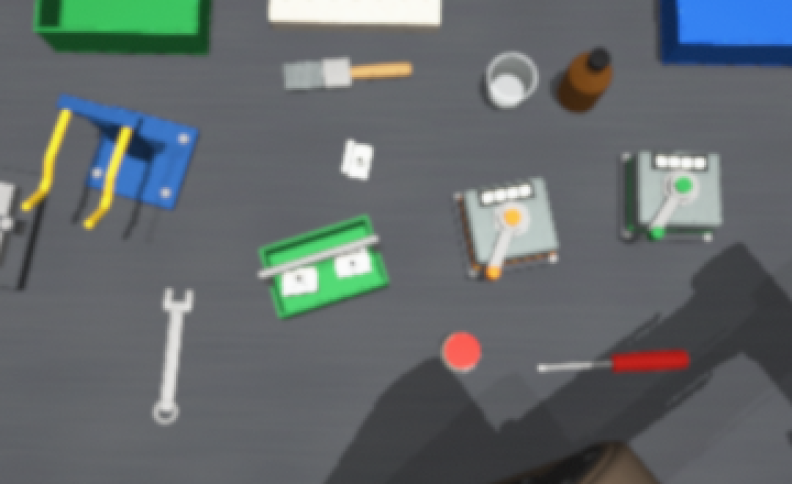

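View pics/scenec.png

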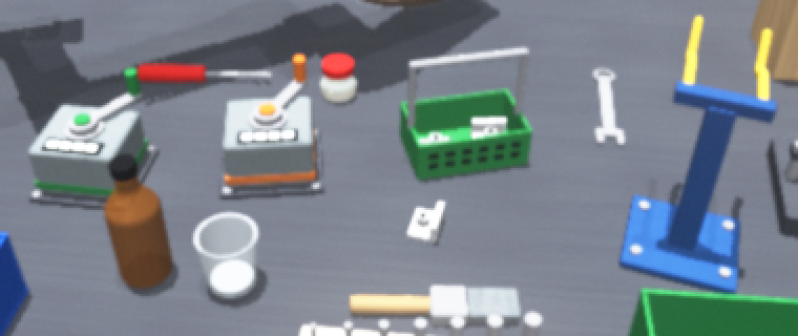

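```bash
cat > m.py <<'E'
from h import *
t=capture("top"); s=capture("scene")
T=lambda u,v,z:atz(t,u/2.2+70,v/2.2+100,z); S=lambda u,v,z:atz(s,u/2.1+70,v/2.1+150,z)
def pr(n,*p): print(n,[np.round(x[:2],3).tolist() for x in p])
pr("bar T",T(260,274,.145),T(377,240,.145)); pr("bar S",S(412,64,.145),S(527,52,.145))
pr("tips T",T(27,207,.233),T(89,225,.233)); pr("tips S",S(697,18,.236),S(766,33,.236))
pr("roots T",T(66,113,.22),T(127,131,.22))
pr("base corners T",T(198,128,.006),T(173,208,.006)); pr("bolts T",T(183,139,.01),T(165,193,.01),T(96,173,.01)); pr("bolts S",S(645,204,.01),S(728,225,.01),S(636,250,.01),S(725,271,.01))
pr("gpeg",T(657,233,.122),S(132,70,.122)); pr("gpiv",T(683,185,.092),S(83,120,.092))
pr("opeg",T(493,272,.122),S(299,57,.122)); pr("opiv",T(512,217,.092),S(267,110,.092))
pr("jar",T(461,351,.055)); pr("wrench",T(178,300,.01)); pr("bottle",S(140,270,.0)); pr("spare",T(357,160,.026))
print({k:np.round(v,3).tolist() if not isinstance(v,float) else v for k,v in r.get_state().items()}, r.grip_depth)
E
python3 m.py
```

```text
bar T [[0.469, 0.203], [0.514, 0.06]]
bar S [[0.513, 0.061], [0.469, 0.203]]
tips T [[0.531, 0.463], [0.512, 0.39]]
tips S [[0.518, 0.386], [0.542, 0.459]]
roots T [[0.648, 0.432], [0.627, 0.358]]
base corners T [[0.689, 0.319], [0.574, 0.347]]
bolts T [[0.672, 0.338], [0.594, 0.358], [0.621, 0.456]]
bolts S [[0.587, 0.359], [0.615, 0.455], [0.668, 0.337], [0.692, 0.435]]
gpeg [[0.533, -0.293], [0.533, -0.294]]
gpiv [[0.602, -0.336], [0.604, -0.337]]
opeg [[0.48, -0.086], [0.479, -0.088]]
opiv [[0.555, -0.113], [0.557, -0.115]]
jar [[0.384, -0.051]]
wrench [[0.447, 0.331]]
bottle [[0.754, -0.226]]
spare [[0.643, 0.092]]
{'time_s': 1.2, 'joints': [-51.044, 20.546, 0.683, 0.002, -70.136, -16.507], 'qd': [-0.031, 0.033, -0.001, -0.007, 0.038, -0.037], 'joint_torque': [0.001, -58.24, 29.33, 7.002, 0.013, -0.0], 'tcp_pos': [0.258, -0.624, 0.227], 'eef_rot': [-179.999, -0.001, -157.551], 'contact_force': [-0.006, -0.586, -0.324], 'moment': [-0.004, -0.044, 0.044], 'gripper_force': 0.0, 'gripper_width': 0.08762368907208143} 0.0188
```

```bash
python3 -m creep '[[87.6,0.58,1,0,0,0,7],[87.6,0.58,1,0,0,0,7],[87.6,0.58,1,0,0,0,7],[87.6,0.58,1,0,0,0,7],[87.6,0.58,1,0,0,0,7],[87.6,0.58,1,0,0,0,7],[87.6,0.58,1,0,0,0,7],[87.6,0.58,1,0,0,0,7]]' 30 && python3 -m creep '[[87.6,0.58,1,0,0,0,7],[87.6,0.58,1,0,0,0,7],[87.6,0.58,1,0,0,0,7],[87.6,0.58,1,0,0,0,7],[87.6,0.58,1,0,0,0,0],[87.6,0.58,1,0,0,0,0],[87.6,0.58,1,0,0,0,0],[87.6,0.58,1,0,0,0,0]]'; python3 -c "
from plant import r
s=r.get_state();print(s['joints'],s['eef_rot'])"
```

```text
time_s: 1.87
tcp_pos: [0.3742, -0.4226, 0.2268]
eef_rot: [-180.0, -0.0, -101.2]
contact_force: [1.0, -0.1, 0.5]
gripper_width: 0.0874
gripper_force: 0.0
time_s: 2.53
tcp_pos: [0.4903, -0.2225, 0.2269]
eef_rot: [-180.0, -0.0, -73.5]
contact_force: [0.4, -0.1, -0.3]
gripper_width: 0.0876
gripper_force: 0.0
[-3.53789488e+00  7.64543943e+00 -1.65692886e+01  2.84895009e-03
 -6.57498132e+01  1.99906767e+01] [-1.79967566e+02 -1.45639214e-02 -7.35460530e+01]
```

```bash
python3 -m creep '[[87.6,0,1,0,0,0,0.8],[87.6,0,1,0,0,0,0],[87.6,0,1,0,0,0,0],[87.6,0,1,0,0,0,0],[87.6,0,1,0,0,0,0],[87.6,0,1,0,0,0,0],[87.6,0,1,0,0,0,0],[87.6,0,1,0,0,0,0]]' && python3 -m creep '[[87.6,0,1,0,0,0,0],[87.6,0,1,0,0,0,0],[87.6,0,1,0,0,0,0],[87.6,0,1,0,0,0,0],[87.6,0.05,1,0,0,0,0],[87.6,0,1,0,0,0,0],[87.6,0,0.2,0,0,0,0],[87.6,0,0,0,0,0,0]]'
python3 - <<'E'
from h import *
c=capture("wrist"); save(c,"w1"); a=proj(c,(.469,.203,.15));b=proj(c,(.5135,.0605,.15)); print(a,b,c["origin"],c["rotation"],r.get_state()["contact_force"])
# triangulate hook tips
t=capture("top"); s=capture("scene"); save(t,"t1")
for (p,q) in [((82.3,194.1),(434.8,165.7)),((110.5,202.3),(401.9,158.6))]:
    A=[];B=[]
    for cc,uv in((t,p),(s,q)):
        o,d=ray(cc,*uv); d/=np.linalg.norm(d); P=np.eye(3)-np.outer(d,d); A.append(P);B.append(P@o)
    x=np.linalg.solve(sum(A),sum(B)); print(x, proj(t,x)-p,proj(s,x)-q)
im=cv2.resize(t["frame"][130:230,70:200,::-1],None,fx=4.5,fy=4.5,interpolation=3)
im2=cv2.resize(s["frame"][150:300,350:450,::-1],None,fx=3,fy=3,interpolation=3)
o=np.zeros((450,900,3),np.uint8); o[:450,:585]=im; o[:450,590:890]=im2; cv2.imwrite("pics/st.png",o[:,:800])
E
```

```text
time_s: 3.2
tcp_pos: [0.4896, -0.0226, 0.2269]
eef_rot: [-180.0, -0.0, -72.7]
contact_force: [0.4, 0.8, 0.4]
gripper_width: 0.0876
gripper_force: 0.0
time_s: 3.87
tcp_pos: [0.491, 0.1326, 0.2265]
eef_rot: [-180.0, 0.0, -72.6]
contact_force: [-0.5, -0.5, -0.7]
gripper_width: 0.0878
gripper_force: 0.0
[253.34004617 267.14115629] [253.55846269 110.12630268] [0.51279151 0.06336598 0.38531915] [ 1.64198344e+02  3.19504568e-02 -1.62595900e+02] [-0.62835609 -0.23924722  0.02563365]
[0.53165966 0.46343164 0.23023773] [0.09913949 0.02347623] [ 0.10727922 -0.01829246]
[0.51149174 0.38902647 0.23257372] [0.2808237  0.05205811] [ 0.29560989 -0.04368603]
```

View pics/w1.png

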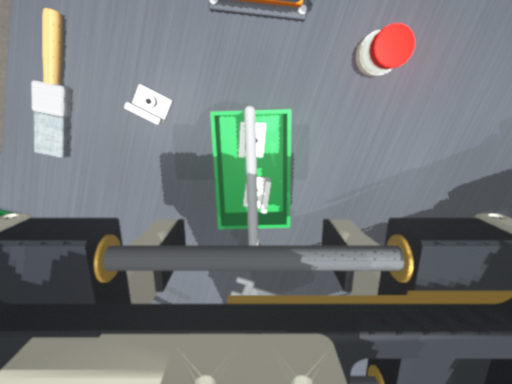

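View pics/st.png

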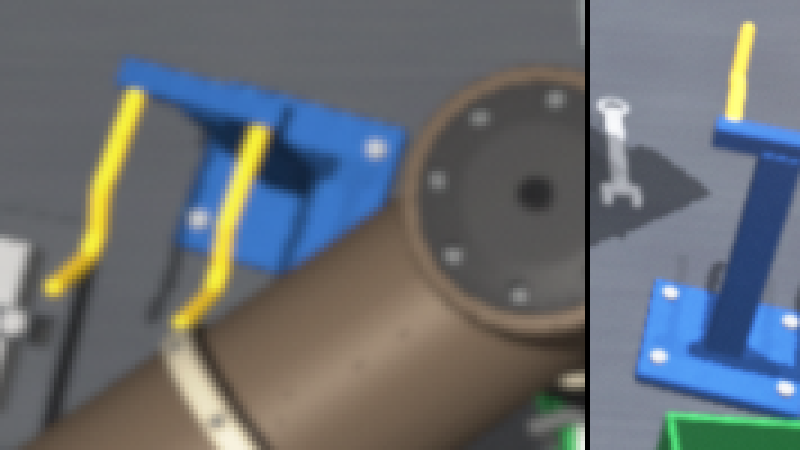

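```bash
python3 -m creep '[[87.6,0,0,-0.8,0,0,0],[87.6,0,0,-0.8,0,0,0],[87.6,0,0,-0.8,0,0,0],[87.6,0,0,-0.8,0,0,0],[87.6,0,0,-0.8,0,0,0],[87.6,0,0,0,0,0,0],[4,0,0,0,0,0,0],[4,0,0,0,0,0,0]]' 40 && python3 -m creep '[[4,0,0,0,0,0,0],[4,0,0,0,0,0,0],[4,0,0,0,0,0,0],[4,0,0,0,0,0,0],[4,0,0,0,0,0,0],[4,0,0,0,0,0,0],[4,0,0,0,0,0,0],[4,0,0,0,0,0,0]]' 40
python3 - <<'E'
from h import *
t=capture("top")
f=lambda u,v,z:atz(t,u/4.5+70,v/4.5+130,z)
for n,a in dict(far108=[(95,250,.205),(220,280,.205)],near70=[(102,185,.218),(228,215,.218)],root=[(136,95,.219),(262,130,.219)]).items():
    p,q=[f(*x)[:2] for x in a]; m=(p+q)/2; d=p-q; print(n,m,np.hypot(*d),np.degrees(np.arctan2(d[1],d[0]))-90)
E
```

```text
time_s: 4.68
tcp_pos: [0.4917, 0.1309, 0.1277]
eef_rot: [-179.9, -0.0, -72.8]
contact_force: [-0.3, 0.3, 0.8]
gripper_width: 0.0792
gripper_force: 0.0
time_s: 5.35
tcp_pos: [0.4909, 0.1312, 0.1265]
eef_rot: [180.0, -0.0, -72.7]
contact_force: [0.4, -0.4, 0.5]
gripper_width: 0.0265
gripper_force: 0.0
far108 [0.55116671 0.41557816] 0.07546163978372944 -12.461751658989627
near70 [0.58692074 0.41002828] 0.07564841907392555 -12.428204156040579
root [0.63916538 0.39413102] 0.07715059173251591 -14.666862129979947
```

```bash
python3 -m creep '[[4,0,0,0,0,0,0],[4,0,0,0,0,0,0],[4,0,0,0,0,0,0],[4,0,0,0,0,0,0]]' 40 && python3 -m creep '[[4,0,0,0.5,0,0,0],[4,0,0,0.7,0,0,0],[4,0,0,0.8,0,0,0],[4,0,0,0.8,0,0,0],[4,0,0,0.8,0,0,0],[4,0,0,0.8,0,0,0],[4,0,0,0.5,0,0,0],[4,0,0,0,0,0,0]]'
```

```text
time_s: 5.73
tcp_pos: [0.4911, 0.1312, 0.1265]
eef_rot: [-180.0, 0.0, -72.8]
contact_force: [0.3, -0.4, -1.8]
gripper_width: 0.0087
gripper_force: 39.9
time_s: 6.4
tcp_pos: [0.4916, 0.1315, 0.2511]
eef_rot: [-179.8, 0.0, -72.7]
contact_force: [0.7, 0.3, -4.8]
gripper_width: 0.0082
gripper_force: 39.9
```

Run:
```python
from h import *
t=capture("top"); s=capture("scene")
a=cv2.resize(t["frame"][100:320,0:200,::-1],None,fx=2,fy=2,interpolation=3)
b=cv2.resize(s["frame"][90:310,230:430,::-1],None,fx=2,fy=2,interpolation=3)
b=cv2.resize(s["frame"][110:310,312:512,::-1],(440,440),interpolation=3)
cv2.imwrite("pics/lt.png",np.hstack([a,b[:, :400]]))
```

```text
(no output)
```

View pics/lt.png

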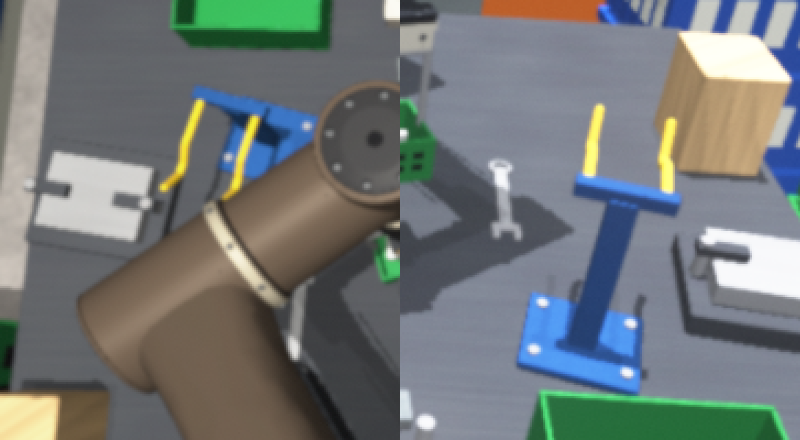

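```bash
python3 -m creep '[[4,-0.2,0.3,-0.1,0,0,-1],[4,-0.2,0.6,-0.1,0,0,-2],[4,-0.2,0.8,-0.1,0,0,-2],[4,-0.2,0.8,0,0,0,-2],[4,-0.2,0.8,0,0,0,-2],[4,-0.1,0.8,0,0,0,-2],[4,0,0.8,0,0,0,-2],[4,0,0.8,0,0,0,-2]]' && python3 -m creep '[[4,0,0.8,0,0,0,-2],[4,0,0.8,0,0,0,-2],[4,0,0.8,0,0,0,-2],[4,0,0.8,0,0,0,-2],[4,0,0.8,0,0,0,-2],[4,0,0.8,0,0,0,-2],[4,0,0.8,0,0,0,-2],[4,0,0.6,0,0,0,-2]]' && python3 -m creep '[[4,0,0.5,0,0,0,-1],[4,0,0.3,0,0,0,0],[4,0,0.2,0,0,0,0],[4,0,0,0,0,0,0],[4,0,0,0,0,0,0],[4,0,0,0,0,0,0]]'
python3 - <<'E'
from h import *
c=capture("wrist"); save(c,"w2");t=capture("top"); s=capture("scene"); save(t,"t2")
for n,c in(("top",t),("scene",s)):
  l=search_frame(c,"tote"); print(n,[(np.round(x["bbox"]).tolist(),round(x["conf"],2)) for x in l[:2]])
a=cv2.resize(c["frame"],(1,1))
w=cv2.imread("pics/w2.png"); a=cv2.resize(t["frame"][130:250,20:180,::-1],(512,384),interpolation=3); b=cv2.resize(s["frame"][120:300,330:470,::-1],(288,384),interpolation=3)
cv2.imwrite("pics/a2.png",np.hstack([a,b]));
E
```

```text
time_s: 7.17
tcp_pos: [0.4622, 0.2739, 0.2394]
eef_rot: [179.8, -0.1, -87.9]
contact_force: [0.3, -0.6, -3.9]
gripper_width: 0.0085
gripper_force: 39.9
time_s: 7.83
tcp_pos: [0.4626, 0.4294, 0.2386]
eef_rot: [179.9, -0.2, -103.8]
contact_force: [0.2, 0.9, -5.1]
gripper_width: 0.0087
gripper_force: 39.9
time_s: 8.33
tcp_pos: [0.4634, 0.4528, 0.2413]
eef_rot: [180.0, -0.0, -104.8]
contact_force: [-0.0, 0.9, -4.7]
gripper_width: 0.0085
gripper_force: 39.9
top [([64.0, 208.0, 129.0, 250.0], 0.76)]
scene [([388.0, 134.0, 457.0, 204.0], 0.74)]
```

View pics/w2.png

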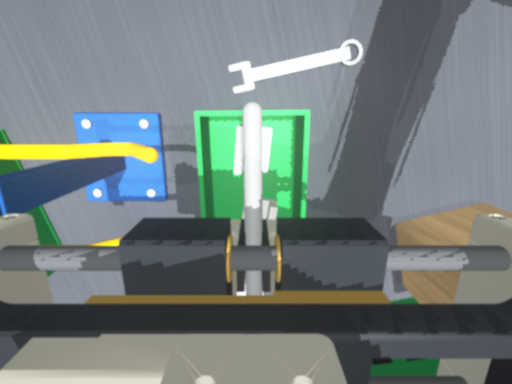

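View pics/a2.png

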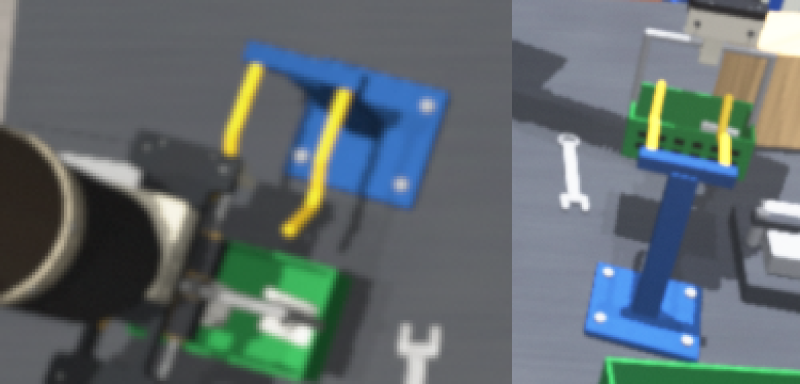

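Run:
```python
from h import *
c=capture("wrist"); st=r.get_state(); print(st["tcp_pos"],st["eef_rot"],c["origin"],c["rotation"])
p=lambda u,v,z:np.round(atz(c,u,v,z),4)
B=[p(86,124,.009),p(144,124,.009),p(97,193,.009),p(151,193,.009)]; print(B,np.mean(B,0))
f=lambda a,b:np.degrees(np.arctan2(*(b-a)[1::-1]))
print(f(B[1],B[0]),f(B[3],B[2]))
tip=p(152,155,.233); print("tip",tip)
l,q=p(5,152,.215),p(70,152,.215); print("rod",l,q,f(q,l)); print("near bend",p(95,151,.215), p(125,146,.2))
f0=c["frame"].astype(int); m=((f0[...,0]>180)&(f0[...,1]>140)&(f0[...,2]<80)); ys,xs=np.nonzero(m&(np.arange(384)[:,None]<200))
for x in range(0,165,12):
    y=ys[xs==x]; print(x,y.min() if len(y) else None,y.max() if len(y) else None,end="; ")
print(xs.max())
```

```text
[0.46359074 0.45335956 0.2418714 ] [-1.79993141e+02  2.36413218e-02 -1.04769038e+02] [0.4448546  0.38310947 0.40063178] [1.64167683e+02 6.00103608e-03 1.65258969e+02]
[array([0.6777, 0.3365, 0.009 ]), array([0.5982, 0.3574, 0.009 ]), array([0.7042, 0.435 , 0.009 ]), array([0.6248, 0.4559, 0.009 ])] [0.651225 0.3962   0.009   ]
-14.729371931618333 -14.747114741463603
tip [0.5125 0.3911 0.233 ]
rod [0.6171 0.3642 0.215 ] [0.5738 0.3756 0.215 ] -14.75007594085472
near bend [0.5568 0.3793 0.215 ] [0.5428 0.3813 0.2   ]
0 144 158; 12 144 158; 24 144 157; 36 144 157; 48 144 157; 60 144 157; 72 144 157; 84 144 156; 96 144 155; 108 143 154; 120 144 154; 132 144 153; 144 146 157; 156 151 157; 156
```

```bash
python3 -m creep '[[4,-0.1,-0.36,0,0,0,0],[4,0.2,-0.05,0,0,0,0],[4,0.4,-0.1,0,0,0,0],[4,0.4,-0.1,0,0,0,0],[4,0.4,-0.1,0,0,0,0],[4,0.4,-0.11,0,0,0,0],[4,0.4,-0.11,0,0,0,0],[4,0.4,-0.11,0,0,0,0]]' && python3 -m creep '[[4,0.4,-0.11,0,0,0,0],[4,0.4,-0.11,0,0,0,0],[4,0.2,-0.05,0,0,0,0],[4,0.1,-0.03,0,0,0,0],[4,0,0,0,0,0,0],[4,0,0,0,0,0,0]]'
python3 - <<'E'
from h import *
c=capture("wrist");t=capture("top"); s=capture("scene")
print(r.get_state()["tcp_pos"])
b=cv2.resize(s["frame"][110:290,330:470,::-1],(288,384),interpolation=3)
cv2.imwrite("pics/a3.png",np.hstack([c["frame"][:,:,::-1],b]));
E
```

```text
time_s: 9.3
tcp_pos: [0.5273, 0.4272, 0.2412]
eef_rot: [180.0, -0.0, -104.8]
contact_force: [0.4, -0.2, -3.4]
gripper_width: 0.0085
gripper_force: 39.9
time_s: 9.8
tcp_pos: [0.5533, 0.4202, 0.2415]
eef_rot: [180.0, -0.0, -104.8]
contact_force: [0.0, -0.4, -4.6]
gripper_width: 0.0087
gripper_force: 39.9
[0.55302075 0.42044669 0.2417643 ]
```

View pics/a3.png

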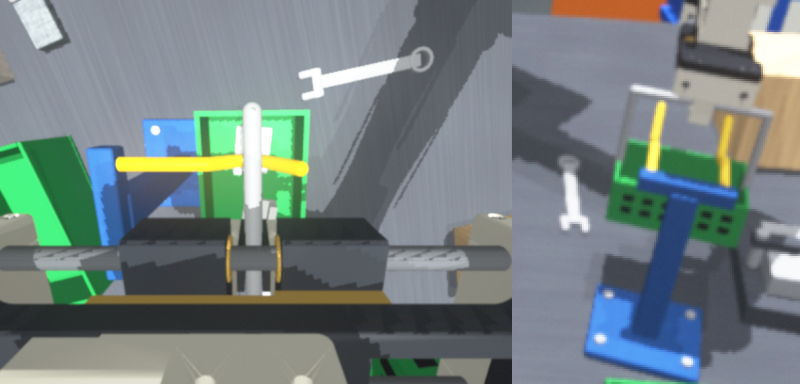

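```bash
python3 -m creep '[[4,0,0,-0.3,0,0,0],[4,0,0,-0.4,0,0,0],[4,0,0,-0.4,0,0,0],[4,0,0,-0.4,0,0,0],[4,0,0,-0.3,0,0,0],[4,0,0,-0.1,0,0,0],[4,0,0,0,0,0,0],[4,0,0,0,0,0,0]]' && python3 -m creep '[[4,0,0,-0.08,0,0,0],[4,0,0,-0.04,0,0,0],[4,0,0,0,0,0,0],[4,0,0,0,0,0,0]]'
```

```text
time_s: 10.62
tcp_pos: [0.5537, 0.4202, 0.194]
eef_rot: [-180.0, -0.0, -104.7]
contact_force: [0.4, 0.4, -5.2]
gripper_width: 0.0089
gripper_force: 39.9
time_s: 10.95
tcp_pos: [0.5536, 0.4203, 0.1914]
eef_rot: [-180.0, 0.0, -104.7]
contact_force: [-0.1, -0.1, -4.4]
gripper_width: 0.0088
gripper_force: 39.9
```

```bash
python3 -m creep '[[4,0,0,-0.05,0,0,0],[4,0,0,0,0,0,0],[4,0,0,0,0,0,0]]' && python3 -m creep '[[10,0,0,0,0,0,0],[14,0,0,0,0,0,0],[18,0,0,0,0,0,0],[24,0,0,0,0,0,0],[30,0,0,0,0,0,0],[30,0,0,0,0,0,0],[30,0,0,0,0,0,0],[30,0,0,0,0,0,0]]'
python3 - <<'E'
from h import *
s=capture("scene")
cv2.imwrite("pics/a4.png",cv2.resize(s["frame"][110:290,330:470,::-1],(467,600),interpolation=3))
E
```

```text
time_s: 11.2
tcp_pos: [0.5537, 0.4203, 0.1909]
eef_rot: [-180.0, 0.1, -104.7]
contact_force: [-3.0, -0.8, 2.8]
gripper_width: 0.0085
gripper_force: 39.9
time_s: 11.87
tcp_pos: [0.5535, 0.4202, 0.1897]
eef_rot: [180.0, -0.0, -104.8]
contact_force: [0.1, 0.5, 0.8]
gripper_width: 0.0299
gripper_force: 0.0
```

View pics/a4.png

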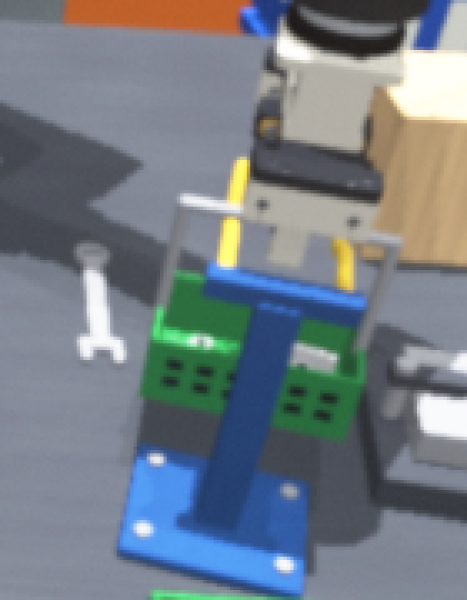

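```bash
python3 -m creep '[[30,0,0,0.3,0,0,0],[30,0,0,0.6,0,0,0],[30,0,0,0.8,0,0,0],[30,0,0,0.8,0,0,0],[30,0,0,0.8,0,0,0],[30,0,0,0.7,0,0,0],[0,-0.1,-0.5,0,0,0,0],[0,-0.1,-1,0,0,0,1]]' 30 && python3 -m creep '[[0,-0.1,-1,0,0,0,1],[0,-0.1,-1,0,0,0,1],[0,-0.1,-1,0,0,0,1],[0,-0.1,-1,0,0,0,1],[0,-0.1,-1,0,0,0,1],[0,-0.1,-1,0,0,0,1],[0,-0.1,-1,0,0,0,1],[0,-0.1,-1,0,0,0,1]]' && python3 -m creep '[[0,0,-1,0,0,0,1],[0,0,-1,0,0,0,1],[0,0,-1,0,0,0,1],[0,0,-1,0,0,0,1],[0,0,-1,0,0,0,1],[0,0,-1,0,0,0,1],[0,0,-1,0,0,0,0],[0,0,-1,0,0,0,0]]' && python3 -m creep '[[0,0,-1,0,0,0,0],[0,0,-1,0,0,0,0],[0,0,-1,0,0,0,0],[0,0,-1,0,0,0,0],[0,0,-1,0,0,0,0],[0,0,-1,0,0,0,0],[0,0,-0.8,0,0,0,0],[0,0,0,0,0,0,0]]'
python3 - <<'E'
from h import *
c=capture("wrist"); t=capture("top"); s=capture("scene")
w=c["frame"][:,:,::-1]; cv2.imwrite("pics/a5.png",np.hstack([w,cv2.resize(s["frame"][110:290,330:465,::-1],(288,384),interpolation=3)]))
for n,k in(("wrist",c),("top",t),("scene",s)): print(n,[(np.round(x["bbox"]).tolist(),round(x["conf"],2)) for x in search_frame(k,"green_peg")[:2]])
print(proj(c,(.533,-.2935,.122)),proj(t,(.533,-.2935,.122)),proj(s,(.533,-.2935,.122)))
E
```

```text
time_s: 12.58
tcp_pos: [0.5487, 0.3842, 0.2908]
eef_rot: [-179.9, 0.1, -103.7]
contact_force: [-0.8, -1.0, -0.8]
gripper_width: 0.0216
gripper_force: 0.0
time_s: 13.25
tcp_pos: [0.5279, 0.1811, 0.2901]
eef_rot: [-180.0, 0.0, -95.7]
contact_force: [0.9, -0.2, 0.7]
gripper_width: 0.0003
gripper_force: 0.0
time_s: 13.92
tcp_pos: [0.528, -0.0188, 0.2902]
eef_rot: [-180.0, 0.0, -89.7]
contact_force: [1.1, -0.6, 0.1]
gripper_width: 0.0004
gripper_force: 0.0
time_s: 14.58
tcp_pos: [0.5278, -0.1902, 0.2898]
eef_rot: [180.0, -0.0, -89.9]
contact_force: [0.9, -0.1, -0.5]
gripper_width: 0.0003
gripper_force: 0.0
wrist [([176.0, 34.0, 255.0, 96.0], 0.73)]
top []
scene [([101.0, 182.0, 139.0, 217.0], 0.69)]
[248.81500086  85.77478595] [368.9702753 205.9976972] [133.06839252 183.41946043]
```

View pics/a5.png

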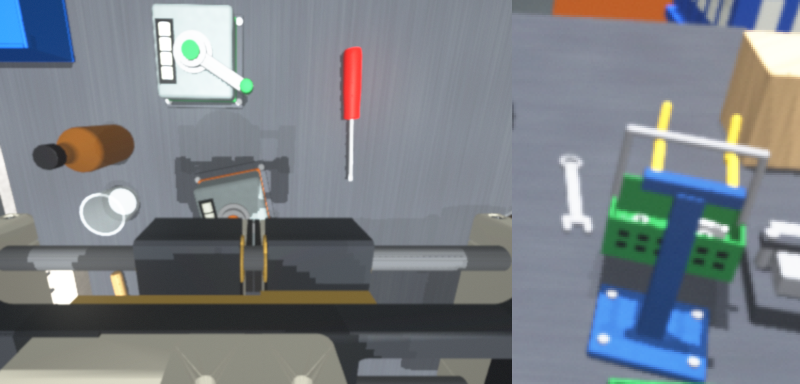

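```bash
python3 -m creep '[[0,0,-1,0,0,0,0],[0,0.05,-1,-0.5,0,0,0],[0,0,0,-1,0,0,0],[0,0,0,-1,0,0,0],[0,0,0,-1,0,0,0],[0,0,0,-1,0,0,0],[0,0,0,-1,0,0,0],[0,0,0,-1,0,0,0]]' && python3 -m creep '[[0,0,0,-0.8,0,0,0],[0,0,0,-0.3,0,0,0],[0,0,0,0,0,0,0],[0,0,-0.3,0,0,0,0],[0,0,-0.4,0,0,0,0],[0,0,-0.4,0,0,0,0],[0,0,-0.4,0,0,0,0],[0,0,-0.4,0,0,0,0]]' && python3 -m creep '[[0,0,-0.4,0,0,0,0],[0,0,-0.4,0,0,0,0],[0,0,-0.4,0,0,0,0],[0,0,-0.4,0,0,0,0],[0,0,-0.4,0,0,0,0],[0,0,-0.4,0,0,0,0],[0,0,-0.3,0,0,0,0],[0,0,0,0,0,0,0]]'
python3 - <<'E'
from h import *
c=capture("wrist"); s=capture("scene")
cv2.imwrite("pics/a6.png",np.hstack([c["frame"][:,:,::-1],cv2.resize(s["frame"][150:260,70:152,::-1],(286,384),interpolation=3)]))
E
```

```text
time_s: 15.55
tcp_pos: [0.5299, -0.2365, 0.1265]
eef_rot: [-180.0, -0.0, -89.7]
contact_force: [-0.2, -0.4, 0.2]
gripper_width: 0.0004
gripper_force: 0.0
time_s: 16.22
tcp_pos: [0.5292, -0.2858, 0.1003]
eef_rot: [180.0, 0.0, -89.8]
contact_force: [-2.2, 3.6, -0.2]
gripper_width: 0.0004
gripper_force: 1.3
time_s: 16.88
tcp_pos: [0.5308, -0.3537, 0.0997]
eef_rot: [-179.9, -0.0, -89.8]
contact_force: [2.3, 3.7, -3.2]
gripper_width: 0.0006
gripper_force: 3.0
```

```bash
python3 -m creep '[[0,0,-0.15,0,0,0,0],[0,0,-0.1,0,0,0,0],[0,0,0,0,0,0,0]]' && python3 -m creep '[[0,0,-0.1,0,0,0,0],[0,0,0,0,0,0,0]]'
```

```text
time_s: 17.23
tcp_pos: [0.5321, -0.3577, 0.0998]
eef_rot: [-179.8, 0.0, -89.7]
contact_force: [7.2, 7.5, -4.4]
gripper_width: 0.0007
gripper_force: 5.0
time_s: 17.4
tcp_pos: [0.5329, -0.3598, 0.0999]
eef_rot: [-179.7, 0.0, -89.7]
contact_force: [9.6, 9.1, -5.5]
gripper_width: 0.0003
gripper_force: 6.2
```

Run:
```python
from h import *
c=capture("wrist"); s=capture("scene")
cv2.imwrite("pics/a7.png",np.hstack([c["frame"][:,:,::-1],cv2.resize(s["frame"][150:260,70:152,::-1],(286,384),interpolation=3)]))
```

```text
(no output)
```

View pics/a7.png

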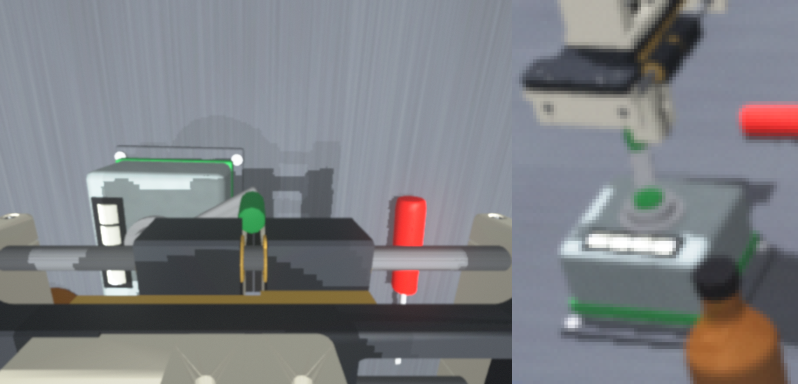

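Run:
```python
from h import *
c=capture("wrist"); st=r.get_state(); print(st["tcp_pos"],st["contact_force"])
P=np.array([.603,-.3365])
for th in(0.8,.9,1.0,1.1):
    a=np.pi-.55+th; q=P+.08*np.array([np.cos(a),np.sin(a)]); print(th,q,"foot",proj(c,(*q,.088)),"top",proj(c,(*q,.122)))
g=c["frame"].astype(int); m=(g[...,1]>g[...,0]+50)&(g[...,1]>g[...,2]+30); ys,xs=np.nonzero(m[170:235,225:280]); print(xs.min()+225,xs.max()+225,ys.min()+170,ys.max()+170)
```

```text
[ 0.53282059 -0.35958001  0.09991045] [ 8.1953703   8.73593666 -5.58524798]
0.8 [ 0.52548701 -0.35629232] foot [263.89920942 228.29783791] top [265.89406387 252.94524455]
0.9 [ 0.52785018 -0.36393182] foot [260.62037664 217.91271127] top [261.92798482 240.63657799]
1.0 [ 0.53096423 -0.37129724] foot [256.14682715 207.66503703] top [256.48373405 228.43125581]
1.1 [ 0.53479804 -0.37831498] foot [250.49059547 197.67835077] top [249.5660854 216.4795566]
230 264 170 233
```

```bash
python3 -m creep '[[0,0.04,-0.08,0,0,0,0],[0,0.04,-0.06,0,0,0,0],[0,0,0,0,0,0,0],[0,0,0,0,0,0,0]]'
python3 - <<'E'
from h import *
c=capture("wrist"); st=r.get_state()
g=c["frame"].astype(int)
sub=g[180:240,235:270]; m=(sub[...,1]>sub[...,0]+40)&(sub[...,1]>sub[...,2]+20)
n,l,s,ce=cv2.connectedComponentsWithStats(m.astype(np.uint8)); 
for k in range(1,n):
    if s[k,4]>30: print(s[k]+[235,180,0,0,0],ce[k]+[235,180])
E
```

```text
time_s: 17.88
tcp_pos: [0.5339, -0.362, 0.0998]
eef_rot: [-179.8, 0.1, -89.7]
contact_force: [7.5, 14.5, -2.6]
gripper_width: 0.0004
gripper_force: 8.5
[238 192  27  42 885] [251.76723164 212.71073446]
```

```bash
python3 -m creep '[[0,0,0.5,0,0,0,0],[0,0,0.8,0,0,0,0],[0,0,0.8,0,0,0,0],[0,0,0.8,0,0,0,0],[0,0,0.8,0,0,0,0],[0,0,0.8,0,0,0,0],[0,0,0.6,0,0,0,0],[0,0,0.3,0,0,0,0]]' && python3 -m creep '[[0,0,0,0.6,0,0,0],[0,0,0,1,0,0,0],[0,0,0,1,0,0,0],[0,0,0,1,0,0,0],[0,0,0,1,0,0,0],[0,0,0,0.6,0,0,0],[0,0,0,0,0,0,0],[0,0,0,0,0,0,0]]'
python3 - <<'E'
from h import *
c=capture("wrist"); s=capture("scene"); t=capture("top")
for k in (c,s): print(proj(k,(.533,-.2935,.122)))
B=[(.554,.4205,.210)]
cv2.imwrite("pics/a8.png",np.hstack([c["frame"][:,:,::-1],cv2.resize(s["frame"][110:290,330:465,::-1],(286,384),interpolation=3)]))
R=np.array([[.967,.2546],[-.2546,.967]])
for y in(-.073,.073):
    q=np.array([.554,.4205])+R@[0,y]; print("bar end",proj(s,(*q,.21))-[330,110],(proj(s,(*q,.21))-[330,110])*[286/135,384/180]+[512,0])
E
```

```text
time_s: 18.6
tcp_pos: [0.5319, -0.2283, 0.1007]
eef_rot: [-179.9, -0.1, -89.6]
contact_force: [-0.2, 0.4, 0.3]
gripper_width: 0.0004
gripper_force: 0.0
time_s: 19.27
tcp_pos: [0.5321, -0.2301, 0.2312]
eef_rot: [-179.8, -0.1, -89.8]
contact_force: [-0.2, 0.0, -0.6]
gripper_width: 0.0003
gripper_force: 0.0
[252.93659979 123.58454886]
[133.06839252 183.41946043]
bar end [55.82902978 60.62253097] [630.27483346 129.32806607]
bar end [119.09657754  72.99450149] [764.30830501 155.72160319]
```

View pics/a8.png

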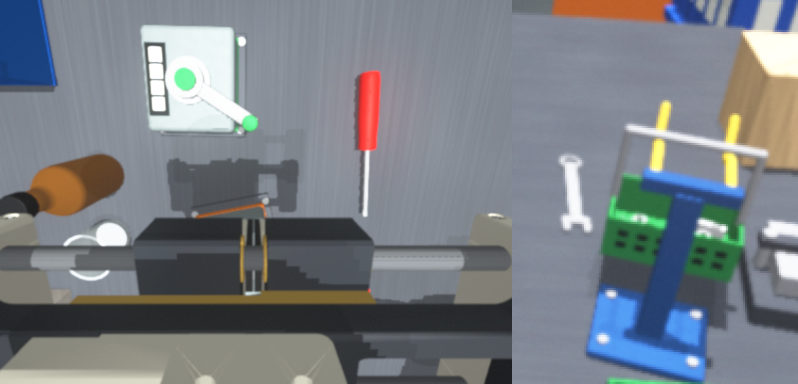

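```bash
python3 -m creep '[[0,0,0,-1,0,0,0],[0,0,0,-1,0,0,0],[0,0,0,-1,0,0,0],[0,0,0,-1,0,0,0],[0,-0.1,0,-1,0,0,0],[0,0,0,-0.2,0,0,0],[0,-0.1,-0.8,0,0,0,0],[0,-0.1,-0.8,0,0,0,0]]' && python3 -m creep '[[0,-0.1,-0.8,0,0,0,0],[0,0,-0.8,0,0,0,0],[0,0.05,-0.6,0,0,0,0],[0,0.1,-0.5,0,0,0,0],[0,0.15,-0.4,0,0,0,0],[0,0.2,-0.4,0,0,0,0],[0,0.2,-0.2,0,0,0,0],[0,0,0,0,0,0,0]]' && python3 -m creep '[[0,0.1,-0.14,0,0,0,0],[0,0.05,-0.1,0,0,0,0],[0,0,0,0,0,0,0]]'
cat > e.py <<'E'
from h import *
c=capture("wrist"); st=r.get_state(); print(st["tcp_pos"],st["contact_force"])
g=c["frame"].astype(int); sub=g[180:260,230:280]; m=(sub[...,1]>sub[...,0]+40)&(sub[...,1]>sub[...,2]+20)
n,l,s,ce=cv2.connectedComponentsWithStats(m.astype(np.uint8)); k=1+s[1:,4].argmax(); print(s[k]+[230,180,0,0,0],ce[k]+[230,180])
P=np.array([.603,-.3365]); an=np.linspace(0,6.28,40)
for th in(.95,1.02,1.1):
    a=np.pi-.55+th; q=P+.08*np.array([np.cos(a),np.sin(a)])
    pts=np.array([proj(c,(q[0]+.008*np.cos(b),q[1]+.008*np.sin(b),z)) for b in an for z in(.088,.122)]); print(th,pts.min(0),pts.max(0))
E
python3 e.py
```

```text
time_s: 20.08
tcp_pos: [0.5241, -0.2695, 0.0993]
eef_rot: [179.9, -0.0, -89.6]
contact_force: [0.7, 0.0, 0.1]
gripper_width: 0.0007
gripper_force: 0.0
time_s: 20.75
tcp_pos: [0.5367, -0.3617, 0.0989]
eef_rot: [179.6, 0.2, -89.8]
contact_force: [-9.2, 8.0, 6.8]
gripper_width: 0.0002
gripper_force: 5.1
time_s: 21.0
tcp_pos: [0.5375, -0.3635, 0.0987]
eef_rot: [179.3, 0.5, -89.8]
contact_force: [-18.0, 24.3, 16.1]
gripper_width: 0.0006
gripper_force: 14.8
[ 0.53745977 -0.36349725  0.09871609] [-17.81496193  23.00658656  14.68101388]
[242 193  28  42 890] [255.09438202 213.62022472]
0.95 [253.25491563 207.61723111] [282.75317155 255.06614716]
1.02 [249.71363082 200.41220552] [278.78257062 246.9658067 ]
1.1 [243.96506241 192.35153511] [273.35334873 237.87649146]
```

```bash
python3 -m creep '[[0,0,0.4,0,0,0,0],[0,0,0.8,0,0,0,0],[0,0,0.8,0,0,0,0],[0,0,0.8,0,0,0,0],[0,0,0.8,0,0,0,0],[0,0,0.8,0,0,0,0],[0,0,0.6,0,0,0,0],[0,0,0.3,0,0,0,0]]' && python3 -m creep '[[0,0,0,0.6,0,0,0],[0,0,0,1,0,0,0],[0,0,0,1,0,0,0],[0,0,0,1,0,0,0],[0,0,0,1,0,0,0],[0,0,0,0.4,0,0,0],[0,0,0,0,0,0,0],[0,0,0,0,0,0,0]]' && python3 -m creep '[[0,0,0,0,0,0,0],[0,0,0,0,0,0,0],[0,0,0,0,0,0,0],[0,0,0,0,0,0,0]]'
python3 - <<'E'
from h import *
c=capture("wrist"); s=capture("scene"); cv2.imwrite("pics/a9.png",c["frame"][:,:,::-1])
g=c["frame"].astype(int); m=(g[...,1]>g[...,0]+40)&(g[...,1]>g[...,2]+20); m[220:]=0
n,l,st,ce=cv2.connectedComponentsWithStats(m.astype(np.uint8))
print([(ce[k].round(),st[k,4]) for k in range(1,n) if st[k,4]>80],proj(c,(.533,-.2935,.122)))
print([np.round(x["bbox"]) for x in search_frame(s,"tote")[:1]])
print(close_job())
E
```

```text
time_s: 21.72
tcp_pos: [0.5446, -0.2343, 0.1006]
eef_rot: [-179.9, -0.0, -89.6]
contact_force: [0.4, -0.2, -0.1]
gripper_width: 0.0005
gripper_force: 0.0
time_s: 22.38
tcp_pos: [0.5436, -0.2358, 0.2252]
eef_rot: [-179.9, -0.0, -89.8]
contact_force: [0.2, 0.0, -0.4]
gripper_width: 0.0005
gripper_force: 0.0
time_s: 22.72
tcp_pos: [0.5427, -0.2356, 0.2239]
eef_rot: [179.9, 0.0, -89.8]
contact_force: [-0.9, 0.2, 0.4]
gripper_width: 0.0006
gripper_force: 0.0
[(array([245.,  73.]), np.int32(103)), (array([193.,  83.]), np.int32(404)), (array([260., 129.]), np.int32(241))] [263.56547346 129.78885543]
[array([375., 168., 448., 245.])]
the job is handed in; nothing more can be done
None
```

The green tote hangs on both hooks with both castings in it. I pushed the green counter's lever to its stop twice, because the first push left it unclear whether the stop was reached. It sprang back to rest both times, and the job is handed in at about 23 s; no verdict was returned.

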